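# Crack open the airtight chamber for recharging

### The job

I am about to swap the humidity canisters of the document chamber. First stand the fallen canister up in its lane, between the two tape lines on the grey board and not touching its neighbours; then take the chamber's lid by its handle, break it free of its sticky seal without letting it fly open, and hold the front edge about 3 cm open for me. Finish while still holding the lid there, and leave the other canisters, the weight and the brush alone.

Things in the scene. Friction and masses are not known exactly. Their poses are not given: they have to be found in the camera images.
- fallen: the canister that has fallen over: aluminium cylinder 50 mm in diameter and 74 mm long with a black cap 45 mm in diameter and 21 mm high on top, 95 mm in all, about 0.16 kg (hidden, 0.11 to 0.22). Origin: centre of its underside; its z axis runs along its length towards the cap. It starts on its side on the board, underside near the lane's centre line, cap pointing roughly towards the robot.
- canister_a: one of two identical canisters (same size as the fallen one) that stand upright in the lane; origin at the centre of the underside, z up. Bystander.
- canister_b: the other upright canister. The three canisters' places in the row (about 110 mm apart) are shuffled. Bystander.
- lane: fixed grey board, 240 mm (its x) by 310 mm (its y) and 3 mm thick, lying flat on the table; origin: centre of its underside. The lane runs along its y axis through the origin; two white tape lines along y, 6 mm wide, centred at x = -48 and +48 mm, bound it. A canister standing with its centre within 20 mm of the lane's centre line is between the lines.
- lid (a joint): opening angle of the lid, rad: 0 shut, grows as the front edge rises; 250 mm from hinge to front edge, so 0.12 rad is 30 mm open. A sticky gasket holds it shut: pulled up at the handle it hardly moves until about 12 to 17 N (hidden), then over the first 10 to 15 mm the pull drops to about half (6 to 8 N); let go, it sinks shut within a second or two and sticks again.
- chamber: fixed white box, 240 mm (its x) by 260 mm (its y), 105 mm high, the document chamber; origin: centre of its underside. Its clear lid with aluminium frame (250 by 270 mm, 10 mm thick, about 0.45 kg) is hinged along the side away from the robot (+x of the box) and has a bar handle near the front edge.
- lid_handle (a point): centre of the steel handle bar of the lid, a round bar 12 mm thick and 100 mm long, level, parallel to the hinge, on two end posts; the bar's centre is 38 mm above the lid's top face, 220 mm from the hinge line and 30 mm from the front edge. Its axes are the lid's: y along the bar, x across it, pointing from the handle to the hinge while shut.
- lid_hinge (a point): point on the hinge line in the middle of the lid's rear edge, 48 mm lower than the handle bar's centre while shut; it does not move as the lid opens, y along the hinge line.
- weight: round steel paper weight with a small knob, 60 mm in diameter, 55 mm high, 0.8 kg, standing on the table to the right of the board; origin at the centre of its underside. Bystander.
- brush: brush with a wooden handle, lying on the table on the robot's side of the chamber; origin under its middle. Bystander.
Mind the look-alikes: they are no part of the job. What is shaped like the fallen but green is not meant.

How it is judged:
By the outcome, as a careful person would: the job done as asked, in the order asked, and still so for the second after the job is handed in, while the arm keeps its last pose, push and grip.
It also fails if it takes over 61 s, if anything falls off the work surface, if the arm or the gripper's body presses on something with over 40 N, if the wrist force passes 120 N, or if a joint passes its speed limit or range.

### The arm

A 6-joint arm with a two-finger parallel gripper is mounted at the origin on the work surface. World frame = base frame: x ahead of the robot, y to its left, z up, the work surface at z = 0. Lengths are in m, angles in rad, forces in N, time in s.
With the tool pointing down it reaches from about 0.3 to 0.875 m from the base axis. Payload 6.4 kg.
Tool frame: the origin (TCP) lies midway between the tips of the shut fingers; the grasp point (between the pads) lies 19 mm behind it; z points along the fingers, y is the direction in which the jaws open and shut (so a half turn about z gives the same grasp; the last joint's range is limited). The gripper opens to 85 mm and grips with 20 to 120 N. Pads are 22 mm wide; open, the fingers measure 114 mm over their backs; the gripper's body (76 mm by 85 mm) begins 54 mm behind the grasp point. The pads swing forward as they close: fully open they stand 13 mm farther back than shut.
Start: joints at [1.126, 0.181, 1.607, -0, 1.354, -0.206], TCP at [0.136, 0.559, 0.231] pointing down, gripper open.
Joint ranges: [-2.99, 2.99], [-0.89, 2.07], [0.3, 2.58], [-1.14, 4.28], [0, 2.63], [-3.12, 3.12]. Speed limits (rad/s): [2.57, 2.57, 3.01, 3.14, 3.14, 3.14].

### API

Orientations are given as a unit quaternion [w, x, y, z].
In Python, from bench import ctrl gives the robot as it stands. The module is installed in compiled form; this text tells all that it offers.
- The arm moves only by the tool arm_command, never from a script. Its argument "plan" is one flat list of numbers, 4 for each row, row after row: the shift along the tool's x, y, z in mm, then the turn about the tool's z in rad. A call has 1 to 20 rows; each row shifts and turns the commanded pose from where the row before left it, along the tool's axes as they then stand; what a row does not reach is not made up. A row lasts 1/10 s, in which the tool goes at most 50 mm and 8.59 degrees, less where a joint would pass 70% of its speed; a pose out of reach is approached as far as the arm can. A call is refused whole if a number of a shift passes 50 or a number of a turn 0.15, either way. A call with a gripper value outside its range is refused whole. "grip" is the opening, from 0 (shut) to 1 (fully open), set as the call begins (left out, the last holds). The fingers move at their own pace and stop on an object; the grip force is fixed at half the most. Time passes only in rows, so rows that do not move let the fingers close. It gives the time, the measured TCP pose, the force and the opening at its end, in the units of the state.
- ctrl.get_obs(): the state, without advancing time (a new reading comes with each control period).
- ctrl.camera(name): name is "side" or "top" or "wrist"; returns a dict with "color" (400x640x3 uint8, red, green, blue), "camera_matrix" (3x3 intrinsics, pixels), "eye" and "attitude" of the camera in the world; the wrist camera has in their place "T_tool_cam" (4x4, takes a point from camera to tool coordinates, whose origin is the TCP and whose axes are the flange's). Camera axes: x right, y up, looking along -z (the intrinsics and any distortion apply to the point x, -y, -z); pixel columns grow to the right and rows downward; lengths in m; the calibration is good to about 2 mm. A picture is of the moment at which its call begins: read the wrist's pose just before it. There is no depth.
- ctrl.hand_in(): hands the job in, once; it reports no verdict.
The state is a dict: "time_s": time; "q": joint angles; "dq": joint speeds; "joint_efforts": joint torques, N m; "eef_pos": TCP position; "eef_rot": TCP orientation; "wrist_force": force on the tool from outside, world axes, zero at the start; "torque": the same for the moment, N m; "opening": opening from 0.0 (shut) to 1.0 (fully open).
Only numpy, scipy, OpenCV 4.12 (cv2) and the standard library are available. Lean on these libraries where they do the work, as an engineer would, in place of code of your own. Each camera call takes 0.05 s, during which the arm holds its last target. There are 200 camera calls.

## Working session

There is one attempt and no reset: what is moved stays moved. The work goes in short steps, Python scripts to look and compute and a tool call to move; the robot and the scene stay as the last step left them, time stands still between calls to the robot, and variables do not carry over. Pictures are saved under pics/ and viewed, about 8 in all and at most 12, crops included, and the job is handed in when it is done.

Besides the shell and the picture viewer there is one more tool, called after "Request:" in YAML: its name, and indented under it one key for each argument. arm_command: Moves the arm, as the interface text tells. Its arguments: {"type":"object","properties":{"plan":{"type":"array","items":{"type":"number"}},"grip":{"type":"number"}},"required":["plan"]}

```bash
mkdir -p pics; cat > h.py <<'E'
import numpy as np, cv2
from bench import ctrl
from scipy.spatial.transform import Rotation as R
def rot(q): 
    q=np.array(q,float)
    return R.from_quat([q[1],q[2],q[3],q[0]]).as_matrix() if q.size==4 else q.reshape(3,3)
def cam(name):
    o=ctrl.get_obs(); c=ctrl.camera(name)
    if name=='wrist':
        T=np.eye(4);T[:3,:3]=rot(o['eef_rot']);T[:3,3]=o['eef_pos'];T=T@np.array(c['T_tool_cam']);return c['color'],np.array(c['camera_matrix']),T[:3,3],T[:3,:3],c
    return c['color'],np.array(c['camera_matrix']),np.array(c['eye']),rot(c['attitude']),c
def ray(C,u,v):
    K,e,A=C[1],C[2],C[3]
    d=np.linalg.inv(K)@[u,v,1]; d=A@np.array([d[0],-d[1],-d[2]]); return e,d/np.linalg.norm(d)
def onz(C,u,v,z):
    e,d=ray(C,u,v); return e+d*(z-e[2])/d[2]
def proj(C,p):
    q=C[3].T@(np.array(p)-C[2]); w=C[1]@[q[0],-q[1],-q[2]]; return w[:2]/w[2]
def tri(C1,p1,C2,p2):
    e1,d1=ray(C1,*p1);e2,d2=ray(C2,*p2)
    s=np.linalg.lstsq(np.c_[d1,-d2],e2-e1,rcond=None)[0]
    a=e1+s[0]*d1;b=e2+s[1]*d2; return (a+b)/2,np.linalg.norm(a-b)
E
python3 - <<'E'
from h import *
for n in('side','top','wrist'):
    C=cam(n); cv2.imwrite(f'pics/{n}0.png',C[0][...,::-1]); print(n,[k for k in C[4]],C[1].tolist(),C[2],C[3].round(3).tolist(),{k:v for k,v in C[4].items() if 'dist' in k})
print(ctrl.get_obs())
E
```

```text
side ['color', 'camera_matrix', 'eye', 'attitude'] [[497.46273466787113, 0.0, 315.4795331644103], [0.0, 497.46273466787113, 201.78015710727124], [0.0, 0.0, 1.0]] [ 3.60949074e-04 -9.03217159e-01  1.26651908e+00] [[0.811, 0.442, -0.382], [-0.585, 0.609, -0.536], [-0.004, 0.658, 0.753]] {}
top ['color', 'camera_matrix', 'eye', 'attitude'] [[384.0355242768133, 0.0, 317.02913356836996], [0.0, 384.0355242768133, 192.25929149043668], [0.0, 0.0, 1.0]] [ 0.3371867  -0.08955316  1.22582157] [[0.08, 0.971, -0.224], [-0.997, 0.079, -0.016], [0.003, 0.224, 0.974]] {}
wrist ['color', 'camera_matrix', 'T_tool_cam'] [[344.4196305967192, 0.0, 318.05141517830293], [0.0, 344.4196305967192, 198.54237680878163], [0.0, 0.0, 1.0]] [0.06605291 0.57537873 0.37203192] [[0.236, -0.932, -0.274], [0.972, 0.226, 0.068], [-0.001, -0.283, 0.959]] {}
{'time_s': 0.15, 'q': array([ 1.12566135e+00,  1.81376978e-01,  1.60775140e+00, -4.38307403e-05,
        1.35382469e+00, -2.06304624e-01]), 'dq': array([ 1.36014847e-03, -2.33654089e-03, -3.01792619e-03,  3.18774399e-04,
       -9.13982053e-04,  5.43486312e-05]), 'joint_efforts': array([ 1.29096272e-03, -4.45261109e+01, -3.51695395e+01, -3.38263244e-04,
        5.80064720e-03, -3.37316317e-05]), 'eef_pos': array([0.1358397 , 0.5582911 , 0.23060042]), 'eef_rot': array([-1.97386083e-04,  1.19126840e-01,  9.92878811e-01, -6.51287353e-04]), 'wrist_force': array([ 0.54204355,  0.63428851, -0.60184553]), 'torque': array([-0.01781223,  0.04655317,  0.04496504]), 'opening': 0.9996259666317294}
```

View pics/side0.png

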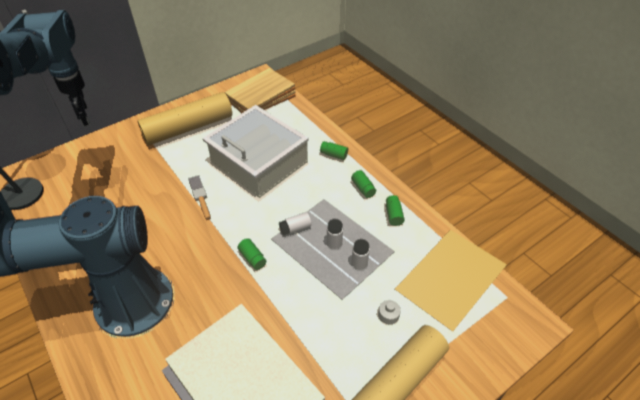

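View pics/top0.png

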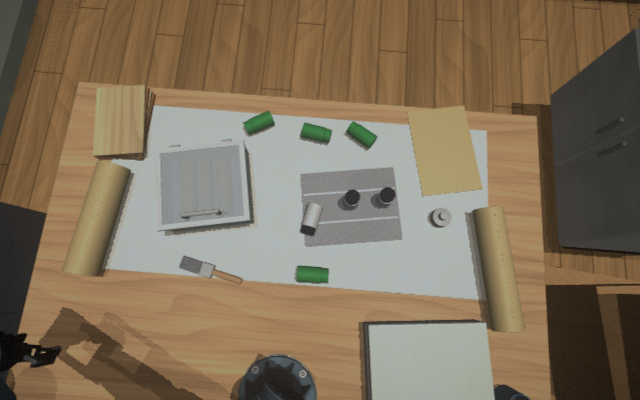

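The side view shows the fallen canister at about (295,223), with its cap on the robot side at (284,228), and the standing ones at (335,233) and (361,253). The chamber is at (258,150) with its handle at (233,148). In the top view the fallen canister is at (312,218), the neighbours are at (352,198) and (387,196), and the handle is at (201,212). The green cylinders are decoys. Next come rough coordinates from both views.

```bash
python3 - <<'E'
from h import *
S=cam('side');T=cam('top')
print('can mid',tri(T,(312,218),S,(295,223)),'cap',tri(T,(307,231),S,(284,228)))
print('caps',onz(T,352,197,.098),onz(T,386,196,.098))
print('handle',tri(T,(201,212),S,(233,148)))
for p in [(301,173),(393,168),(402,240),(306,246)]: print('lane',onz(T,*p,.003))
for p in [(161,149),(244,142),(250,221),(159,230)]: print('lid',onz(T,*p,.115))
for C,n,b in((T,'top',(290,155,410,250)),(S,'side',(265,190,400,305))):
    x0,y0,x1,y1=b; c=C[0][y0:y1,x0:x1]; cv2.imwrite(f'pics/{n}_lane.png',cv2.resize(c,None,fx=5,fy=5,interpolation=cv2.INTER_CUBIC)[...,::-1])
E
```

```text
can mid (array([ 0.52462378, -0.06038412,  0.03316701]), np.float64(0.005642779574389872)) cap (array([ 0.4864908 , -0.04893981,  0.02295344]), np.float64(6.256756772904035e-05))
caps [ 0.5902212  -0.17746552  0.098     ] [ 0.60156783 -0.27925181  0.098     ]
handle (array([0.49805567, 0.25900085, 0.13202357]), np.float64(0.010827239898479925))
lane [ 0.67894449 -0.01194631  0.003     ]
lane [ 0.72082522 -0.31457058  0.003     ]
lane [ 0.48476316 -0.35168726  0.003     ]
lane [ 0.44130306 -0.04922591  0.003     ]
lid [0.68865364 0.41245599 0.115     ]
lid [0.7315667  0.16353709 0.115     ]
lid [0.49082913 0.11615802 0.115     ]
lid [0.44338716 0.37589554 0.115     ]
```

Request:
arm_command:
  plan: [-26, -25.5, 0, 0, -26, -25.5, 0, 0, -26, -25.5, 0, 0, -26, -25.5, 0, 0, -26, -25.5, 0, 0, -26, -25.5, 0, 0, -26, -25.5, 0, 0, -26, -25.5, 0, 0, -26, -25.5, 0, 0, -26, -25.5, 0, 0, -26, -25.5, 0, 0, -26, -25.5, 0, 0, -26, -25.5, 0, 0, -26, -25.5, 0, 0, -26, -25.5, 0, 0, -26, -25.5, 0, 0, -26, -25.5, 0, 0, -26, -25.5, 0, 0, -26, -25.5, 0, 0, -26, -25.5, 0, 0]
  grip: 1

```text
time_s: 2.25
eef_pos: [0.5212, -0.0612, 0.2312]
eef_rot: [0.0, 0.119, 0.993, 0.0]
wrist_force: [0.2, 0.2, 0.5]
opening: 1.0
```

```bash
python3 - <<'E'
from h import *
W=cam('wrist'); cv2.imwrite('pics/w1.png',W[0][...,::-1])
import pickle; pickle.dump(W[:4],open('w1.pkl','wb'))
o=ctrl.get_obs();print(o['eef_pos'],rot(o['eef_rot']).round(3).tolist(),o['time_s'],o['wrist_force'],W[2])
E
```

```text
[ 0.52363245 -0.06586289  0.23142133] [[-0.971, 0.239, 0.002], [0.239, 0.971, -0.003], [-0.003, -0.003, -1.0]] 2.3 [ 0.29472951 -5.69235196  0.76147975] [ 0.45135241 -0.04430915  0.37274066]
```

View pics/w1.png

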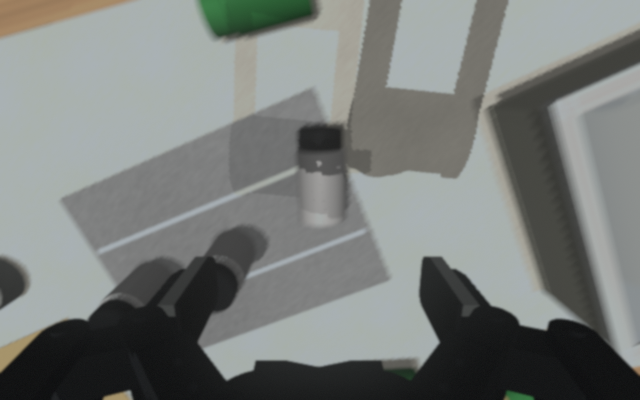

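The wrist view shows the fallen canister almost along image columns. The cap end is at (320,127), the base's upper edge at (323,225), and the sides are at columns 298 and 347. The tape lines run (98,250)–(298,170) and about (250,275)–(366,232). The arm was still settling, so I'll take a clean picture and measure with masks.

```bash
python3 - <<'E'
from h import *
W=cam('wrist'); o=ctrl.get_obs();print(o['eef_pos'],o['wrist_force'],rot(o['eef_rot']).round(4).tolist())
im=W[0]; cv2.imwrite('pics/w2.png',im[...,::-1])
g=im.max(2)
# tape lines: bright, thin: tophat
th=cv2.morphologyEx(g,cv2.MORPH_TOPHAT,np.ones((13,13)))
m=(th>25).astype(np.uint8); m[:150]=0;m[255:]=0
n,l,s,c=cv2.connectedComponentsWithStats(m)
for i in range(1,n):
    if s[i,4]>80:
        ys,xs=np.nonzero(l==i); vx,vy,x,y=cv2.fitLine(np.c_[xs,ys].astype(np.float32),2,0,.01,.01).ravel()
        k=[(X,y+(X-x)*vy/vx) for X in(xs.min(),xs.max())]; print('comp',s[i],[onz(W,*p,.003).round(4).tolist() for p in k],np.round(k,1).tolist())
cv2.imwrite('pics/w2crop.png',cv2.resize(np.hstack([im[100:250,250:400]]),None,fx=4,fy=4,interpolation=cv2.INTER_CUBIC)[...,::-1])
for r in(135,145,180,190,200,210): print(r,g[r,280:365:3].tolist())
T=cam('top');S=cam('side')
for C,n,b in((T,'top',(290,180,340,250)),(S,'side',(265,190,325,250))):
    x0,y0,x1,y1=b; cv2.imwrite(f'pics/{n}_c.png',cv2.resize(C[0][y0:y1,x0:x1],(400,480),interpolation=cv2.INTER_CUBIC)[...,::-1])
a,b_,c=[cv2.imread(f'pics/{k}') for k in('w2crop.png','top_c.png','side_c.png')]
E
```

```text
[ 0.52223678 -0.06345058  0.23118944] [-0.67966131  1.73742939  0.75986611] [[-0.9707, 0.2401, 0.0008], [0.2401, 0.9707, -0.0014], [-0.0011, -0.0011, -1.0]]
comp [ 103  161  201   88 1226] [[0.5571, -0.3339, 0.003], [0.5171, -0.0817, 0.003]] [[103.0, 246.4], [303.0, 162.7]]
comp [356 168  13  17  83] [[0.5312, -0.0258, 0.003], [0.5665, -0.0197, 0.003]] [[356.0, 163.0], [368.0, 192.2]]
comp [288 223  85  32 426] [[0.621, -0.1269, 0.003], [0.605, -0.0228, 0.003]] [[288.0, 256.3], [372.0, 224.3]]
135 [112, 114, 118, 115, 112, 112, 109, 89, 65, 39, 38, 38, 38, 39, 40, 41, 40, 39, 38, 37, 33, 35, 32, 55, 102, 120, 120, 119, 120]
145 [115, 114, 112, 112, 114, 115, 98, 67, 70, 73, 69, 65, 64, 62, 63, 65, 67, 70, 72, 75, 78, 79, 79, 77, 93, 119, 120, 120, 119]
180 [111, 111, 112, 112, 109, 109, 113, 115, 107, 115, 126, 135, 142, 147, 152, 158, 157, 153, 147, 142, 135, 128, 118, 103, 83, 101, 132, 174, 179]
190 [114, 113, 113, 111, 113, 113, 111, 112, 108, 113, 126, 134, 142, 146, 151, 156, 155, 152, 146, 141, 135, 127, 118, 103, 83, 99, 130, 131, 161]
200 [126, 126, 126, 126, 128, 126, 127, 128, 125, 110, 124, 134, 141, 145, 150, 155, 153, 150, 144, 139, 134, 127, 117, 102, 87, 110, 128, 130, 127]
210 [126, 127, 127, 128, 126, 125, 123, 128, 125, 116, 136, 145, 144, 148, 149, 154, 152, 149, 143, 138, 134, 126, 120, 112, 98, 124, 128, 126, 127]
```

View pics/w2crop.png

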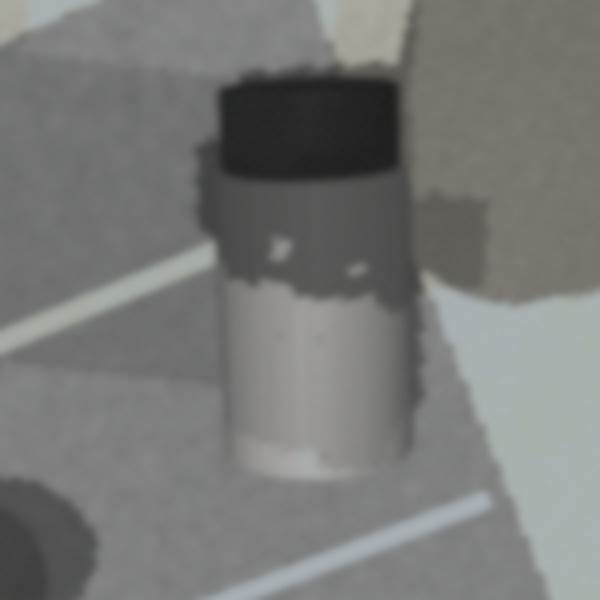

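The crop puts the cap/body seam on the crest at about (327.5,144.5), the base's upper edge at about (330.4,218.7), and the cap's front at row about 120.5.

```bash
python3 - <<'E'
from h import *
W=cam('wrist')
T=cam('top');S=cam('side')
b=onz(W,330.4,218.7,.053);s=onz(W,327.5,144.5,.053);print('base crest',b,'seam',s,np.linalg.norm(b-s))
f=onz(W,327.4,120.5,.053);print('capfront',f)
for z in(.028,.035):
  for (u1,u2,r) in((305,353.5,160),(307,353.5,205)): 
    p,q=onz(W,u1,r,z),onz(W,u2,r,z); print(z,r,p.round(4),q.round(4),((p+q)/2).round(4),np.linalg.norm(p-q).round(4))
print('check proj in top',proj(T,b),proj(T,s),'side',proj(S,b),proj(S,s))
# two-view height: seam/base in top & side
for C,n,bx in((T,'top',(285,180,345,250)),(S,'side',(265,195,335,255))):
    x0,y0,x1,y1=bx; c=cv2.resize(C[0][y0:y1,x0:x1],None,fx=6,fy=6,interpolation=cv2.INTER_CUBIC)[...,::-1]; cv2.imwrite(f'pics/{n}_c.png',c)
a=cv2.imread('pics/top_c.png');c=cv2.imread('pics/side_c.png');H=max(a.shape[0],c.shape[0])
pad=lambda i:cv2.copyMakeBorder(i,0,H-i.shape[0],0,0,cv2.BORDER_CONSTANT)
cv2.imwrite('pics/ts.png',np.hstack([pad(a),pad(c)]))
E
```

```text
base crest [ 0.5648456 -0.0584839  0.053    ] seam [ 0.49341183 -0.04450814  0.053     ] 0.07278808429152685
capfront [ 0.4723009  -0.03960481  0.053     ]
0.028 160 [ 0.5065 -0.0702  0.028 ] [ 0.5182 -0.0227  0.028 ] [ 0.5123 -0.0465  0.028 ] 0.0489
0.028 205 [ 0.5531 -0.08    0.028 ] [ 0.5647 -0.0327  0.028 ] [ 0.5589 -0.0564  0.028 ] 0.0487
0.035 160 [ 0.5054 -0.0697  0.035 ] [ 0.5168 -0.0231  0.035 ] [ 0.5111 -0.0464  0.035 ] 0.0479
0.035 205 [ 0.551  -0.0793  0.035 ] [ 0.5624 -0.0329  0.035 ] [ 0.5567 -0.0561  0.035 ] 0.0477
check proj in top [312.00250684 204.99721355] [305.52641313 227.4170317 ] side [305.75912566 212.67184018] [284.57886081 220.15983004]
```

View pics/ts.png

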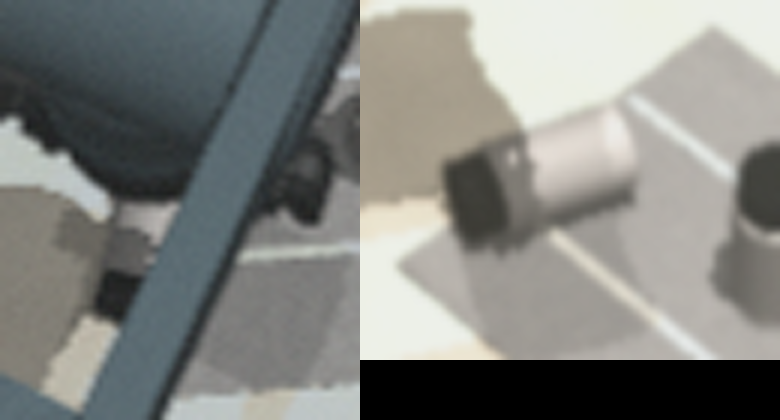

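The side view agrees: the crest at z=53 mm reprojects onto the canister's top edge, and base-to-seam is 72.8 mm (74 nominal). I'll align with its axis and go down to a grip 58 mm from the base.

Request:
arm_command:
  plan: [17.3, 13.8, 0, -0.04, 0, 0, 20, 0, 0, 0, 30, 0, 0, 0, 30, 0, 0, 0, 30, 0, 0, 0, 30, 0, 0, 0, 30, 0, 0, 0, 20, 0, 0, 0, 15, 0, 0, 0, 12, 0, 0, 0, 7, 0, 0, 0, 0, 0, 0, 0, 0, 0, 0, 0, 0, 0]
  grip: 1

```text
time_s: 4.0
eef_pos: [0.5078, -0.0425, 0.0082]
eef_rot: [0.001, 0.099, 0.995, -0.0]
wrist_force: [0.5, 0.4, -0.2]
opening: 1.0
```

Request:
arm_command:
  plan: [0, 0, 0, 0, 0, 0, 0, 0, 0, 0, 0, 0, 0, 0, 0, 0, 0, 0, 0, 0, 0, 0, 0, 0, 0, 0, 0, 0, 0, 0, 0, 0]
  grip: 0

```text
time_s: 4.8
eef_pos: [0.5074, -0.0425, 0.008]
eef_rot: [0.0, 0.099, 0.995, -0.0]
wrist_force: [-2.2, 0.5, 6.3]
opening: 0.565
```

Request:
arm_command:
  plan: [0, 0, -4, 0, 7, 0, 0, 0, 7, 0, 0, 0, 7, 0, 0, 0, 7, 0, 0, 0, 0, 0, 4, 0, 0, 0, 0, 0]

```text
time_s: 5.5
eef_pos: [0.4781, -0.0363, 0.0079]
eef_rot: [-0.002, 0.099, 0.995, 0.0]
wrist_force: [-10.8, 2.1, 16.1]
opening: 0.571
```

Request:
arm_command:
  plan: [-2.3, 0, -4.4, 0, -2.3, 0, -4.4, 0, -2.9, 0, -4, 0, -3, 0, -3.9, 0, -3.5, 0, -3.5, 0, -3.6, 0, -3.4, 0, 0, 0, 0, 0]

```text
time_s: 6.2
eef_pos: [0.498, -0.0406, 0.0316]
eef_rot: [0.001, 0.099, 0.995, -0.0]
wrist_force: [0.8, -0.0, -0.9]
opening: 0.567
```

```bash
python3 - <<'E'
from h import *
o=ctrl.get_obs();print(o['wrist_force'],o['opening'],o['eef_pos'])
S=cam('side');a=cv2.resize(S[0][160:290,240:390],None,fx=3.4,fy=3.4,interpolation=cv2.INTER_CUBIC)
cv2.imwrite('pics/arc1.png',a[...,::-1])
E
```

```text
[ 0.77128993 -0.04200867 -0.8922475 ] 0.5671989891289761 [ 0.49797197 -0.04061913  0.03155619]
```

View pics/arc1.png

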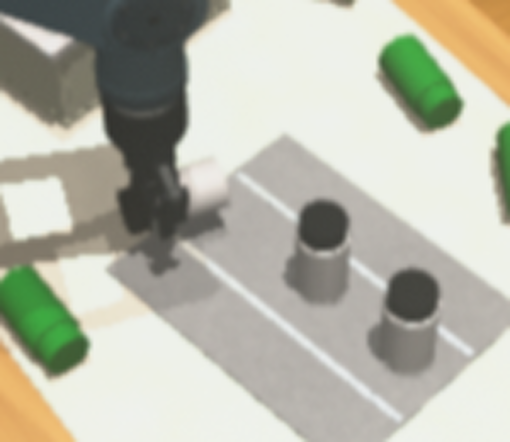

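The canister came up level and did not pivot: at 58 mm the grip is too near the centre of mass. I'll set it back down and take it by the cap, so its own weight swings the base down.

Request:
arm_command:
  plan: [0, 0, 8, 0, 0, 0, 8, 0, 0, 0, 6, 0, 0, 0, 1.5, 0, 0, 0, 0, 0]

```text
time_s: 6.75
eef_pos: [0.496, -0.04, 0.0079]
eef_rot: [-0.001, 0.099, 0.995, 0.0]
wrist_force: [-8.5, 2.0, 17.6]
opening: 0.565
```

Request:
arm_command:
  plan: [0, 0, 0, 0, 0, 0, 0, 0, 0, 0, 0, 0, 0, 0, 0, 0, 10, 0, 0, 0, 10, 0, 0, 0, 9, 0, 0, 0, 0, 0, 0, 0]
  grip: 1

```text
time_s: 7.55
eef_pos: [0.4663, -0.0339, 0.007]
eef_rot: [-0.001, 0.099, 0.995, 0.0]
wrist_force: [-0.6, -0.1, 0.1]
opening: 1.0
```

Request:
arm_command:
  plan: [0, 0, 0, 0, 0, 0, 0, 0, 0, 0, 0, 0, 0, 0, 0, 0, 0, 0, 0, 0, 0, 0, 0, 0]
  grip: 0

```text
time_s: 8.15
eef_pos: [0.4688, -0.0347, 0.0077]
eef_rot: [0.0, 0.099, 0.995, -0.0]
wrist_force: [-2.0, 0.3, 6.0]
opening: 0.503
```

Request:
arm_command:
  plan: [-0.5, 0, -5, 0, -1, 0, -5, 0, -1.5, 0, -5, 0, -2, 0, -5, 0, -2.5, 0, -5, 0, 0, 0, 0, 0, 0, 0, 0, 0, 0, 0, 0, 0]

```text
time_s: 8.95
eef_pos: [0.4755, -0.0359, 0.0322]
eef_rot: [-0.0, 0.099, 0.995, 0.0]
wrist_force: [-0.4, -0.9, -2.4]
opening: 0.504
```

```bash
python3 - <<'E'
from h import *
o=ctrl.get_obs();print(o['wrist_force'],o['opening'],o['eef_pos'])
S=cam('side');W=cam('wrist')
a=cv2.resize(S[0][160:290,240:340],(400,520),interpolation=cv2.INTER_CUBIC)
b=cv2.resize(W[0][:,160:560],(400,400)); b=cv2.copyMakeBorder(b,0,120,0,0,cv2.BORDER_CONSTANT)
cv2.imwrite('pics/arc2.png',np.hstack([a,b])[...,::-1])
E
```

```text
[-0.40815825 -0.90277971 -2.35771278] 0.5037377941499609 [ 0.47547711 -0.03593604  0.0321536 ]
```

View pics/arc2.png

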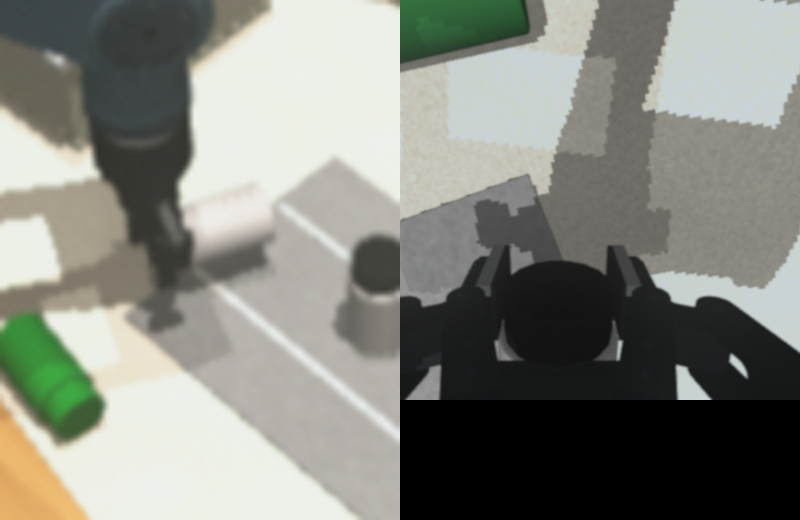

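The force shows the full weight in the grip (opening 0.504 is the cap), but the canister still hangs level, so pad friction holds it against pivoting. I'll try to ease the grip in small steps and watch force and moment for a droop.

Request:
arm_command:
  plan: [0, 0, 0, 0, 0, 0, 0, 0]
  grip: 0.49

```text
time_s: 9.25
eef_pos: [0.4756, -0.036, 0.0322]
eef_rot: [-0.0, 0.099, 0.995, 0.0]
wrist_force: [0.7, 0.8, -1.4]
opening: 0.501
```

```bash
cat >> h.py <<'E'
def st():
    o=ctrl.get_obs();W=cam('wrist')
    print(round(o['time_s'],2),'p',o['eef_pos'].round(4),'F',o['wrist_force'].round(2),'M',o['torque'].round(3),'op',round(o['opening'],4))
    g=W[0].max(2); m=(g[230:370,250:420]<32).astype(np.uint8); ys,xs=np.nonzero(m); print('dark px',m.sum(), 'rows', ys.min()+230 if len(ys) else None,'col320:',g[240:365:5,320].tolist())
    return W
E
python3 -c "from h import *;st()"
```

```text
9.25 p [ 0.4756 -0.036   0.0322] F [ 0.69  0.83 -1.43] M [-0.022  0.125  0.   ] op 0.5012
dark px 14588 rows 252 col320: [105, 106, 101, 79, 55, 28, 25, 25, 24, 22, 22, 21, 22, 21, 18, 21, 23, 20, 19, 20, 21, 18, 19, 20, 20]
```

Request:
arm_command:
  plan: [0, 0, 0, 0, 0, 0, 0, 0]
  grip: 0.502

```text
time_s: 9.5
eef_pos: [0.4758, -0.036, 0.0324]
eef_rot: [-0.0, 0.099, 0.995, -0.0]
wrist_force: [0.2, -0.6, -1.6]
opening: 0.503
```

```bash
python3 -c "from h import *;st()"
```

```text
9.5 p [ 0.4758 -0.036   0.0324] F [ 0.19 -0.56 -1.58] M [ 0.001  0.116 -0.013] op 0.5033
dark px 14570 rows 253 col320: [105, 105, 98, 78, 54, 27, 26, 24, 25, 24, 24, 22, 22, 20, 20, 20, 19, 23, 22, 20, 21, 20, 21, 20, 20]
```

Request:
arm_command:
  plan: [0, 0, 0, 0, 0, 0, 0, 0]
  grip: 0.507

```text
time_s: 9.75
eef_pos: [0.4758, -0.036, 0.0324]
eef_rot: [0.0, 0.099, 0.995, -0.0]
wrist_force: [0.1, 0.5, -0.8]
opening: 0.511
```

```bash
python3 -c "from h import *;st()"
```

```text
9.75 p [ 0.4758 -0.036   0.0324] F [ 0.09  0.54 -0.79] M [ 0.027  0.069 -0.014] op 0.5109
dark px 14526 rows 254 col320: [106, 106, 98, 78, 55, 27, 27, 25, 23, 25, 24, 23, 21, 20, 22, 19, 21, 23, 22, 20, 21, 21, 22, 21, 21]
```

Request:
arm_command:
  plan: [0, 0, 0, 0, 0, 0, 0, 0]
  grip: 0.512

```text
time_s: 10.0
eef_pos: [0.4758, -0.036, 0.0324]
eef_rot: [0.0, 0.099, 0.995, -0.0]
wrist_force: [0.1, -0.7, -1.1]
opening: 0.512
```

```bash
python3 -c "from h import *;st()"
```

```text
10.0 p [ 0.4758 -0.036   0.0324] F [ 0.12 -0.66 -1.08] M [0.018 0.052 0.011] op 0.5119
dark px 14470 rows 254 col320: [106, 106, 98, 78, 51, 28, 26, 25, 24, 23, 24, 22, 22, 21, 20, 19, 21, 22, 21, 19, 21, 20, 19, 20, 21]
```

Request:
arm_command:
  plan: [0, 0, 0, 0, 0, 0, 0, 0, 0, 0, 0, 0]
  grip: 0.516

```text
time_s: 10.35
eef_pos: [0.4758, -0.036, 0.0324]
eef_rot: [-0.0, 0.099, 0.995, -0.0]
wrist_force: [-0.0, 0.4, -2.6]
opening: 0.516
```

```bash
python3 - <<'E'
from h import *
W=st()
S=cam('side')
a=cv2.resize(S[0][160:290,240:340],(400,520),interpolation=cv2.INTER_CUBIC)
b=cv2.resize(W[0][:,160:560],(400,400)); b=cv2.copyMakeBorder(b,0,120,0,0,cv2.BORDER_CONSTANT)
cv2.imwrite('pics/arc3.png',np.hstack([a,b])[...,::-1])
# body blob second moments in side view
E
```

```text
10.35 p [ 0.4758 -0.036   0.0324] F [-0.01  0.41 -2.6 ] M [0.003 0.11  0.01 ] op 0.5162
dark px 14405 rows 257 col320: [106, 106, 98, 78, 51, 29, 25, 26, 25, 25, 22, 22, 21, 21, 22, 19, 22, 21, 22, 22, 21, 21, 18, 19, 20]
```

View pics/arc3.png

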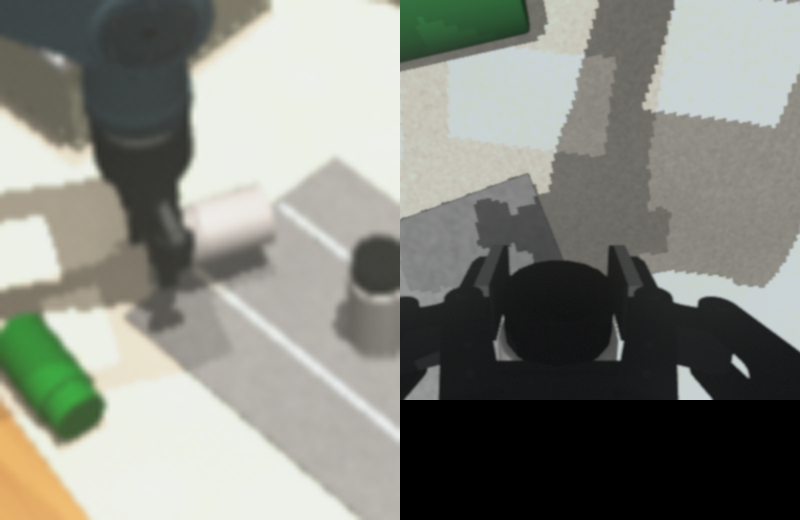

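It's still level. I'll keep easing and track it numerically, without viewing pictures.

```bash
cat >> h.py <<'E'
def tilt(ref=False):
    S=cam('side')[0][160:290,240:340].astype(int)
    if ref: np.save('ref.npy',S)
    d=np.abs(S-np.load('ref.npy')).max(2); print('side diff px',(d>25).sum())
    st()
E
python3 -c "from h import *;tilt(True)"
```

```text
side diff px 0
10.5 p [ 0.4758 -0.036   0.0324] F [-1.14 -0.66 -1.03] M [0.011 0.071 0.009] op 0.5177
dark px 14414 rows 255 col320: [105, 106, 98, 78, 50, 27, 26, 24, 25, 24, 23, 23, 22, 21, 18, 19, 22, 21, 22, 21, 21, 22, 21, 21, 22]
```

Request:
arm_command:
  plan: [0, 0, 0, 0, 0, 0, 0, 0]
  grip: 0.522

```text
time_s: 10.75
eef_pos: [0.476, -0.0361, 0.0325]
eef_rot: [0.0, 0.099, 0.995, -0.0]
wrist_force: [0.2, -0.6, 0.0]
opening: 0.525
```

```bash
python3 -c "from h import *;tilt()"
```

```text
side diff px 139
10.8 p [ 0.476  -0.0361  0.0325] F [ 0.3  -0.05 -1.41] M [-0.017 -0.046  0.026] op 0.5209
dark px 14470 rows 253 col320: [106, 106, 87, 30, 28, 27, 26, 25, 23, 25, 23, 23, 21, 21, 23, 18, 21, 21, 21, 21, 23, 23, 20, 19, 19]
```

Request:
arm_command:
  plan: [0, 0, 0, 0, 0, 0, 0, 0]
  grip: 0.527

```text
time_s: 11.05
eef_pos: [0.4757, -0.036, 0.0324]
eef_rot: [-0.0, 0.099, 0.995, 0.0]
wrist_force: [-1.2, -0.2, -0.2]
opening: 0.527
```

```bash
python3 -c "from h import *;tilt()"
```

```text
side diff px 295
11.1 p [ 0.4757 -0.036   0.0324] F [-0.64  0.03  0.16] M [-0.004  0.13  -0.001] op 0.529
dark px 8156 rows 230 col320: [29, 27, 28, 24, 28, 28, 27, 27, 27, 30, 29, 30, 30, 78, 103, 100, 100, 100, 99, 115, 157, 177, 177, 177, 158]
```

At 0.522 it drooped, and at 0.527 it came loose. I need to see the state.

```bash
python3 - <<'E'
from h import *
W=cam('wrist');S=cam('side')
a=cv2.resize(S[0][160:290,240:340],(400,520),interpolation=cv2.INTER_CUBIC)
b=cv2.resize(W[0][:,160:560],(400,400)); b=cv2.copyMakeBorder(b,0,120,0,0,cv2.BORDER_CONSTANT)
cv2.imwrite('pics/arc4.png',np.hstack([a,b])[...,::-1])
E
```

View pics/arc4.png

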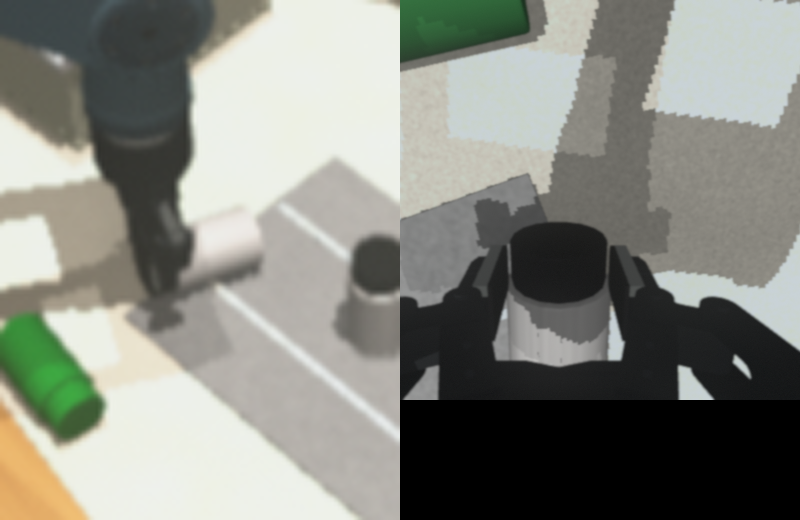

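It's lying down again with the cap still between the fingers, having slipped a few mm towards the robot. The useful result is that 0.52–0.522 lets it pivot without dropping. I'll measure the seam and regrip.

```bash
python3 - <<'E'
from h import *
W=cam('wrist');o=ctrl.get_obs();g=W[0].max(2)
print(g[280:320:2,318].tolist(), g[310,255:385:4].tolist())
p=onz(W,318,303,.053); print('seam',p); M=rot(o['eef_rot']); print('tool frame seam-TCP mm',(M.T@(p-o['eef_pos'])*1e3).round(1))
for r in(290,325):
  row=cv2.GaussianBlur(g,(3,3),0)[r].astype(int); print(r,row[255:275].tolist(),row[360:385].tolist())
E
```

```text
[28, 29, 30, 29, 27, 29, 29, 30, 28, 29, 32, 37, 70, 81, 91, 103, 101, 100, 100, 101] [33, 33, 155, 148, 132, 145, 156, 158, 124, 95, 97, 95, 99, 101, 101, 102, 102, 101, 101, 101, 99, 100, 99, 98, 96, 94, 91, 87, 84, 182, 60, 29, 31]
seam [ 0.48316004 -0.03757606  0.053     ]
tool frame seam-TCP mm [ -7.6  -0.1 -20.6]
290 [31, 31, 31, 31, 31, 31, 31, 31, 31, 31, 33, 40, 54, 70, 79, 82, 80, 79, 78, 75] [61, 69, 75, 78, 80, 80, 80, 76, 65, 50, 36, 30, 29, 29, 29, 29, 29, 30, 30, 30, 30, 30, 30, 30, 31]
325 [33, 37, 52, 80, 111, 134, 144, 146, 146, 146, 145, 141, 133, 123, 120, 124, 129, 133, 137, 140] [89, 88, 87, 87, 86, 85, 87, 96, 122, 159, 191, 206, 210, 211, 210, 207, 193, 161, 114, 69, 41, 32, 31, 33, 34]
```

Request:
arm_command:
  plan: [0, 0, 0, 0, 0, 0, 0, 0, 4, 0, 0, 0, 0, 0, 10, 0, 0, 0, 10, 0, 0, 0, 4.5, 0, 0, 0, 0, 0]
  grip: 1

```text
time_s: 12.0
eef_pos: [0.4708, -0.0349, 0.0066]
eef_rot: [-0.001, 0.099, 0.995, 0.0]
wrist_force: [-0.9, 0.2, -0.2]
opening: 0.998
```

Request:
arm_command:
  plan: [0, 0, 0, 0, 0, 0, 0, 0, 0, 0, 0, 0, 0, 0, 0, 0, 0, 0, 0, 0, 0, 0, -8, 0, 0, 0, -8, 0, 3.5, 0, -8, 0, 3.5, 0, -2, 0, 0, 0, 0, 0, 0, 0, 0, 0]
  grip: 0

```text
time_s: 13.1
eef_pos: [0.4648, -0.0338, 0.0339]
eef_rot: [0.0, 0.099, 0.995, 0.0]
wrist_force: [-0.6, 0.2, -0.9]
opening: 0.505
```

```bash
python3 -c "from h import *;tilt(True)"
```

```text
side diff px 0
13.15 p [ 0.4648 -0.0338  0.0338] F [-0.44 -0.01 -1.51] M [0.027 0.094 0.037] op 0.5064
dark px 13768 rows 249 col320: [114, 103, 31, 31, 29, 28, 25, 25, 24, 24, 22, 23, 21, 24, 21, 20, 23, 21, 23, 23, 24, 22, 33, 83, 103]
```

Request:
arm_command:
  plan: [0, 0, 0, 0, 0, 0, 0, 0]
  grip: 0.515

```text
time_s: 13.4
eef_pos: [0.4649, -0.0338, 0.0337]
eef_rot: [-0.0, 0.099, 0.995, 0.0]
wrist_force: [0.3, 0.6, -1.2]
opening: 0.516
```

Request:
arm_command:
  plan: [0, 0, 0, 0, 0, 0, 0, 0, 0, 0, 0, 0]
  grip: 0.52

```text
time_s: 13.7
eef_pos: [0.465, -0.0339, 0.0339]
eef_rot: [-0.0, 0.099, 0.995, -0.0]
wrist_force: [0.2, -0.3, -1.5]
opening: 0.521
```

```bash
python3 -c "from h import *;tilt()"
```

```text
side diff px 4
13.75 p [ 0.465  -0.0339  0.0339] F [ 1.04  0.21 -1.39] M [ 0.007  0.016 -0.009] op 0.5201
dark px 13704 rows 249 col320: [114, 103, 30, 29, 29, 26, 25, 25, 24, 21, 22, 22, 21, 23, 22, 23, 24, 24, 24, 23, 23, 22, 27, 82, 101]
```

Request:
arm_command:
  plan: [0, 0, 0, 0, 0, 0, 0, 0, 0, 0, 0, 0]
  grip: 0.522

```text
time_s: 14.1
eef_pos: [0.465, -0.0339, 0.0339]
eef_rot: [-0.0, 0.099, 0.995, -0.0]
wrist_force: [1.1, 0.3, -1.9]
opening: 0.524
```

```bash
python3 -c "from h import *;tilt()"
```

```text
side diff px 3
14.15 p [ 0.465  -0.0339  0.0339] F [-0.    0.01 -0.99] M [ 0.011  0.104 -0.024] op 0.5231
dark px 13719 rows 249 col320: [114, 103, 31, 30, 29, 26, 25, 24, 23, 23, 23, 21, 22, 23, 20, 24, 22, 22, 22, 23, 23, 24, 25, 82, 100]
```

Request:
arm_command:
  plan: [0, 0, 0, 0, 0, 0, 0, 0, 0, 0, 0, 0]
  grip: 0.5235

```text
time_s: 14.5
eef_pos: [0.4651, -0.0339, 0.034]
eef_rot: [0.0, 0.099, 0.995, -0.0]
wrist_force: [-0.4, -0.8, -1.3]
opening: 0.523
```

```bash
python3 -c "from h import *;tilt()"
```

```text
side diff px 164
14.55 p [ 0.4651 -0.0339  0.034 ] F [ 0.09  0.33 -0.18] M [0.018 0.014 0.038] op 0.5251
dark px 13516 rows 240 col320: [32, 31, 30, 28, 28, 27, 26, 25, 23, 23, 23, 24, 23, 22, 22, 22, 23, 24, 23, 21, 24, 22, 24, 58, 93]
```

It has drooped, and the wrist camera sees the cap face opening up. I'll raise it along the arc with this loose grip.

Request:
arm_command:
  plan: [-3, 0, -3.6, 0, -3, 0, -3.6, 0, -3, 0, -3.6, 0, -3.1, 0, -3.5, 0, 0, 0, 0, 0]

```text
time_s: 15.1
eef_pos: [0.478, -0.0366, 0.049]
eef_rot: [0.001, 0.099, 0.995, -0.0]
wrist_force: [0.7, -0.7, -1.6]
opening: 0.527
```

```bash
python3 -c "from h import *;tilt()"
```

```text
side diff px 1257
15.15 p [ 0.4774 -0.0364  0.0486] F [ 0.16 -0.14 -1.85] M [ 0.062  0.026 -0.016] op 0.5257
dark px 13997 rows 239 col320: [30, 30, 29, 27, 27, 26, 25, 24, 24, 21, 22, 22, 23, 23, 22, 21, 22, 22, 22, 22, 22, 21, 24, 57, 91]
```

Request:
arm_command:
  plan: [0, 0, 0, 0, 0, 0, 0, 0, 0, 0, 0, 0]
  grip: 0.5243

```text
time_s: 15.5
eef_pos: [0.4766, -0.0362, 0.048]
eef_rot: [-0.0, 0.099, 0.995, 0.0]
wrist_force: [0.5, 0.9, -1.5]
opening: 0.523
```

```bash
python3 -c "from h import *;tilt(True)"
```

```text
side diff px 0
15.55 p [ 0.4767 -0.0362  0.0481] F [ 0.16  0.13 -1.49] M [ 0.044  0.077 -0.021] op 0.5218
dark px 13975 rows 239 col320: [30, 29, 29, 27, 27, 26, 22, 24, 24, 23, 20, 23, 22, 19, 22, 21, 21, 21, 23, 23, 23, 24, 23, 56, 91]
```

Request:
arm_command:
  plan: [0, 0, 0, 0, 0, 0, 0, 0]
  grip: 0.525

```text
time_s: 15.8
eef_pos: [0.4768, -0.0362, 0.0482]
eef_rot: [-0.0, 0.099, 0.995, -0.0]
wrist_force: [-0.7, -0.1, -2.2]
opening: 0.522
```

```bash
python3 -c "from h import *;tilt()"
```

```text
side diff px 1
15.85 p [ 0.4769 -0.0362  0.0482] F [-0.75  0.05 -1.48] M [ 0.031  0.059 -0.013] op 0.5266
dark px 13978 rows 239 col320: [31, 29, 29, 28, 27, 26, 26, 23, 23, 22, 22, 22, 22, 23, 22, 21, 23, 22, 23, 24, 24, 24, 24, 31, 91]
```

Request:
arm_command:
  plan: [0, 0, 0, 0, 0, 0, 0, 0, 0, 0, 0, 0]
  grip: 0.5255

```text
time_s: 16.2
eef_pos: [0.4768, -0.0363, 0.0483]
eef_rot: [-0.0, 0.099, 0.995, -0.0]
wrist_force: [-0.6, 0.4, -0.8]
opening: 0.525
```

```bash
python3 -c "from h import *;tilt()"
```

```text
side diff px 78
16.25 p [ 0.4768 -0.0362  0.0483] F [-1.13 -0.04 -0.11] M [ 0.009  0.149 -0.055] op 0.5268
dark px 13626 rows 239 col320: [31, 31, 29, 28, 28, 26, 25, 24, 24, 24, 23, 24, 24, 22, 21, 23, 23, 23, 23, 25, 24, 24, 24, 23, 94]
```

Request:
arm_command:
  plan: [0, 0, 0, 0, 0, 0, 0, 0]
  grip: 0.526

```text
time_s: 16.5
eef_pos: [0.4768, -0.0362, 0.0482]
eef_rot: [-0.0, 0.099, 0.995, -0.0]
wrist_force: [-1.3, 0.3, -0.5]
opening: 0.521
```

```bash
python3 -c "from h import *;tilt()"
```

```text
side diff px 78
16.55 p [ 0.4768 -0.0362  0.0482] F [-1.67  0.11  0.6 ] M [ 0.041  0.225 -0.002] op 0.5226
dark px 13636 rows 239 col320: [31, 29, 27, 28, 27, 26, 25, 25, 25, 24, 22, 24, 22, 23, 23, 24, 23, 22, 24, 22, 25, 25, 23, 26, 94]
```

The base is resting on the board again. I'll keep this looser grip and follow the arc.

Request:
arm_command:
  plan: [-3.7, 0, -3, 0, -3.7, 0, -2.9, 0, -3.7, 0, -2.8, 0, -3.7, 0, -2.8, 0, 0, 0, 0, 0]

```text
time_s: 17.1
eef_pos: [0.4925, -0.0395, 0.0604]
eef_rot: [0.001, 0.099, 0.995, -0.0]
wrist_force: [-1.7, -0.3, 0.9]
opening: 0.525
```

```bash
python3 - <<'E'
from h import *
tilt()
W=cam('wrist');S=cam('side')
a=cv2.resize(S[0][160:290,240:340],(400,520),interpolation=cv2.INTER_CUBIC)
b=cv2.resize(W[0][:,160:560],(400,400)); b=cv2.copyMakeBorder(b,0,120,0,0,cv2.BORDER_CONSTANT)
cv2.imwrite('pics/arc5.png',np.hstack([a,b])[...,::-1])
E
```

```text
side diff px 1495
17.15 p [ 0.492  -0.0393  0.0601] F [-1.38  0.61  2.18] M [ 0.003  0.154 -0.057] op 0.5254
dark px 12929 rows 241 col320: [41, 31, 31, 29, 26, 26, 26, 26, 26, 25, 24, 25, 24, 24, 24, 25, 25, 24, 24, 25, 27, 26, 27, 24, 138]
```

View pics/arc5.png

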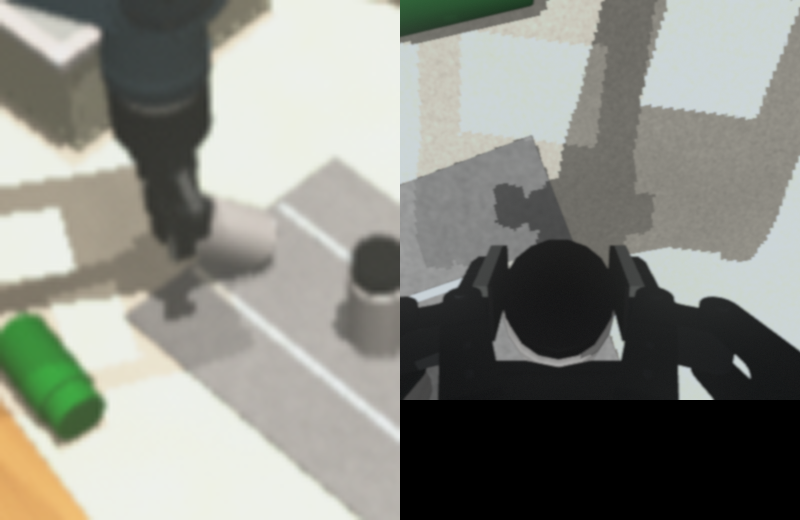

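It works: the canister is tilted about 45°, the cap face is seen round at (318,300), and the base is on the board. I'll continue the arc.

Request:
arm_command:
  plan: [-4.2, 0, -2.2, 0, -4.2, 0, -2.1, 0, -4.2, 0, -2, 0, -4.3, 0, -1.8, 0, 0, 0, 0, 0]

```text
time_s: 17.8
eef_pos: [0.5097, -0.043, 0.069]
eef_rot: [0.001, 0.099, 0.995, -0.0]
wrist_force: [-2.1, 1.1, 7.0]
opening: 0.526
```

```bash
python3 -c "from h import *;tilt()"
```

```text
side diff px 2678
17.85 p [ 0.5093 -0.0429  0.0688] F [-2.03  0.84  6.51] M [ 0.095  0.4   -0.033] op 0.529
dark px 12017 rows 252 col320: [78, 77, 38, 33, 30, 32, 30, 30, 28, 28, 28, 28, 28, 27, 28, 27, 26, 26, 28, 28, 28, 26, 27, 29, 28]
```

Request:
arm_command:
  plan: [-4.5, 0, -1.3, 0, -4.5, 0, -1.2, 0, -4.6, 0, -1.1, 0, -4.6, 0, -0.9, 0, 0, 0, 0, 0]

```text
time_s: 18.4
eef_pos: [0.5282, -0.0468, 0.0737]
eef_rot: [0.002, 0.099, 0.995, -0.0]
wrist_force: [-1.4, -0.0, 5.3]
opening: 0.52
```

```bash
python3 -c "from h import *;tilt()"
```

```text
side diff px 3672
18.45 p [ 0.5277 -0.0466  0.0735] F [-1.21 -0.14  6.3 ] M [ 0.007  0.045 -0.028] op 0.5263
dark px 10103 rows 258 col320: [72, 72, 88, 99, 28, 32, 31, 32, 31, 30, 31, 30, 31, 28, 27, 28, 26, 25, 26, 25, 25, 24, 26, 22, 25]
```

Request:
arm_command:
  plan: [-4.7, 0, -0.4, 0, -4.7, 0, -0.2, 0, -4.7, 0, 0, 0, -4.6, 0, 0, 0, 0, 0, 0, 0]

```text
time_s: 19.0
eef_pos: [0.5457, -0.0503, 0.0737]
eef_rot: [0.001, 0.099, 0.995, -0.0]
wrist_force: [0.6, -0.6, 3.6]
opening: 0.525
```

```bash
python3 -c "from h import *;tilt()"
```

```text
side diff px 4357
19.05 p [ 0.545  -0.0502  0.0734] F [ 0.71 -2.23  5.62] M [-0.347 -0.15   0.03 ] op 0.5281
dark px 10096 rows 262 col320: [81, 81, 81, 110, 57, 27, 28, 25, 31, 28, 27, 26, 26, 26, 24, 25, 25, 24, 22, 23, 23, 24, 31, 31, 34]
```

Request:
arm_command:
  plan: [-4.6, 0, 0.6, 0, -4.6, 0, 0.8, 0, -4.6, 0, 0.9, 0, -4.6, 0, 1, 0, 0, 0, 0, 0]

```text
time_s: 19.6
eef_pos: [0.5651, -0.0566, 0.0748]
eef_rot: [0.003, 0.099, 0.995, -0.003]
wrist_force: [-9.2, -6.0, 34.3]
opening: 0.528
```

```bash
python3 - <<'E'
from h import *
tilt()
W=cam('wrist');S=cam('side')
a=cv2.resize(S[0][160:290,240:340],(400,520),interpolation=cv2.INTER_CUBIC)
b=cv2.resize(W[0][:,160:560],(400,400)); b=cv2.copyMakeBorder(b,0,120,0,0,cv2.BORDER_CONSTANT)
cv2.imwrite('pics/arc6.png',np.hstack([a,b])[...,::-1])
E
```

```text
side diff px 4720
19.65 p [ 0.5649 -0.0567  0.0748] F [-9.55 -6.29 34.93] M [-1.921  1.571 -0.243] op 0.5284
dark px 8443 rows 265 col320: [92, 92, 92, 97, 108, 30, 30, 29, 30, 28, 27, 27, 27, 27, 25, 25, 26, 27, 26, 27, 26, 29, 33, 35, 33]
```

View pics/arc6.png

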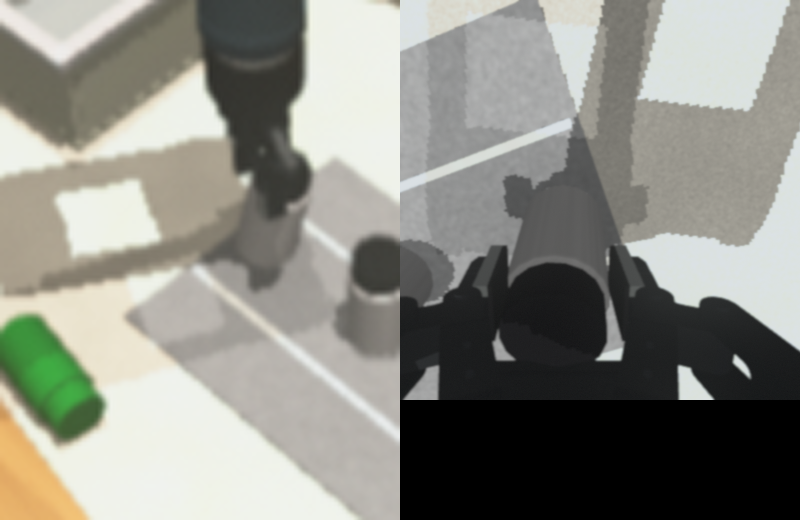

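It has gone slightly past vertical and is jamming, with 35 N. I'll relieve it and back off, then measure the lean from the near base rim against the near seam rim.

Request:
arm_command:
  plan: [3, 0, -2, 0, 3, 0, -1, 0, 2, 0, 0, 0, 0, 0, 0, 0, 0, 0, 0, 0]

```text
time_s: 20.3
eef_pos: [0.5537, -0.0521, 0.0735]
eef_rot: [-0.0, 0.099, 0.995, -0.0]
wrist_force: [-4.0, -0.6, 13.6]
opening: 0.525
```

```bash
cat >> h.py <<'E'
def lean():
    o=ctrl.get_obs();W=cam('wrist');g=cv2.GaussianBlur(W[0].max(2),(3,3),0).astype(int)
    for u in(312,320,328): print(u,'rows160-300/3',g[160:300:3,u].tolist())
    print('F',o['wrist_force'].round(1),o['eef_pos'].round(4)); return W,g
E
python3 - <<'E'
from h import *
tilt();W,g=lean()
for r in(185,195,210,225,240):print(r,onz(W,320,r,.003).round(4),onz(W,320,r,.077).round(4))
print(onz(W,320,260,.077).round(4),onz(W,320,265,.077).round(4))
E
```

```text
side diff px 4565
20.35 p [ 0.5537 -0.0521  0.0735] F [-4.16 -0.82 13.42] M [-0.392  0.782 -0.037] op 0.526
dark px 9888 rows 259 col320: [85, 85, 95, 107, 30, 29, 28, 27, 27, 29, 25, 26, 26, 26, 26, 26, 24, 25, 24, 24, 23, 25, 33, 33, 32]
312 rows160-300/3 [146, 145, 145, 146, 143, 121, 97, 87, 83, 84, 83, 84, 85, 84, 86, 86, 86, 86, 85, 86, 86, 86, 86, 86, 87, 86, 86, 87, 86, 87, 97, 110, 91, 34, 29, 29, 28, 28, 27, 27, 27, 29, 28, 27, 28, 26, 26]
320 rows160-300/3 [146, 145, 139, 143, 142, 103, 86, 85, 85, 85, 82, 83, 84, 85, 87, 87, 86, 87, 86, 86, 86, 86, 86, 85, 85, 85, 85, 85, 85, 85, 96, 110, 95, 36, 29, 28, 28, 28, 27, 27, 27, 30, 28, 27, 27, 25, 27]
328 rows160-300/3 [86, 88, 88, 86, 87, 87, 85, 84, 86, 85, 83, 84, 85, 86, 85, 85, 85, 85, 85, 85, 85, 85, 85, 86, 85, 85, 85, 85, 85, 85, 89, 107, 105, 54, 30, 29, 29, 28, 27, 27, 27, 29, 27, 27, 27, 27, 26]
F [-5.1 -0.8 13.1] [ 0.5537 -0.0521  0.0735]
185 [ 0.536  -0.0474  0.003 ] [ 0.5177 -0.0441  0.077 ]
195 [ 0.5425 -0.0487  0.003 ] [ 0.5219 -0.0449  0.077 ]
210 [ 0.5524 -0.0506  0.003 ] [ 0.5283 -0.0462  0.077 ]
225 [ 0.5625 -0.0527  0.003 ] [ 0.5349 -0.0475  0.077 ]
240 [ 0.573  -0.0547  0.003 ] [ 0.5417 -0.0489  0.077 ]
[ 0.5511 -0.0507  0.077 ] [ 0.5535 -0.0512  0.077 ]
```

Request:
arm_command:
  plan: [2.5, 0, -1, 0, 2.5, 0, -1, 0, 2.5, 0, 0, 0, 2.5, 0, 0, 0, 0, 0, 0, 0, 0, 0, 0, 0]

```text
time_s: 21.05
eef_pos: [0.5445, -0.0499, 0.0745]
eef_rot: [-0.0, 0.099, 0.995, -0.0]
wrist_force: [0.6, -1.5, 2.0]
opening: 0.525
```

```bash
python3 - <<'E'
from h import *
tilt();W,g=lean()
for r in(175,180,185,190,195,200,205):print(r,onz(W,320,r,.003).round(4))
print(onz(W,320,250,.077).round(4),onz(W,320,255,.077).round(4))
E
```

```text
side diff px 4342
21.1 p [ 0.5445 -0.0499  0.0745] F [ 0.97 -1.43  2.8 ] M [-0.216 -0.126 -0.056] op 0.5251
dark px 9554 rows 264 col320: [81, 82, 81, 90, 105, 30, 28, 27, 26, 30, 28, 27, 25, 26, 23, 24, 24, 24, 23, 25, 24, 23, 32, 31, 31]
312 rows160-300/3 [216, 216, 209, 156, 142, 107, 85, 83, 84, 84, 82, 82, 81, 81, 81, 80, 83, 82, 81, 82, 81, 81, 81, 82, 81, 82, 82, 82, 82, 82, 82, 83, 98, 109, 68, 28, 28, 28, 27, 27, 27, 29, 28, 27, 26, 26, 26]
320 rows160-300/3 [216, 212, 155, 137, 127, 86, 84, 84, 84, 83, 83, 83, 82, 82, 81, 79, 81, 82, 82, 82, 82, 81, 82, 82, 81, 81, 81, 81, 81, 81, 81, 82, 98, 106, 88, 31, 29, 28, 27, 27, 26, 27, 29, 27, 27, 26, 25]
328 rows160-300/3 [92, 88, 86, 86, 84, 83, 85, 85, 84, 84, 83, 81, 83, 84, 82, 81, 83, 83, 82, 80, 80, 80, 80, 80, 80, 80, 80, 81, 80, 81, 81, 81, 85, 104, 100, 43, 28, 29, 27, 27, 27, 27, 29, 27, 27, 27, 26]
F [-0.1 -0.7  2.6] [ 0.5445 -0.0499  0.0745]
175 [ 0.5207 -0.0439  0.003 ]
180 [ 0.5239 -0.0445  0.003 ]
185 [ 0.5271 -0.0452  0.003 ]
190 [ 0.5304 -0.0458  0.003 ]
195 [ 0.5336 -0.0464  0.003 ]
200 [ 0.5369 -0.0471  0.003 ]
205 [ 0.5402 -0.0478  0.003 ]
[ 0.5376 -0.0477  0.077 ] [ 0.54   -0.0481  0.077 ]
```

The base rim (x≈0.540) and seam rim (x≈0.543) now nearly coincide, so it's within about 3° of upright, about 3 mm off the lane centre, with little force. I'll release and rise.

Request:
arm_command:
  plan: [0, 0, 0, 0, 0, 0, 0, 0, 0, 0, 0, 0]
  grip: 0.56

```text
time_s: 21.5
eef_pos: [0.544, -0.0496, 0.0741]
eef_rot: [-0.001, 0.099, 0.995, 0.0]
wrist_force: [0.8, 0.1, -0.4]
opening: 0.56
```

Request:
arm_command:
  plan: [0, 0, 0, 0, 0, 0, 0, 0, 0, 0, 0, 0, 0, 0, 0, 0, 0, 0, -20, 0, 0, 0, -40, 0, 0, 0, -40, 0, 0, 0, -40, 0, 0, 0, -20, 0, 0, 0, 0, 0, 0, 0, 0, 0]
  grip: 1

```text
time_s: 22.6
eef_pos: [0.5443, -0.0498, 0.2343]
eef_rot: [0.0, 0.099, 0.995, -0.0]
wrist_force: [-1.1, 0.8, -1.0]
opening: 1.0
```

```bash
python3 - <<'E'
from h import *
o=ctrl.get_obs();print(o['time_s'],o['eef_pos'],o['wrist_force'].round(1),rot(o['eef_rot']).round(3).tolist())
W=cam('wrist');S=cam('side')
a=cv2.resize(S[0][90:310,190:390],(380,418),interpolation=cv2.INTER_CUBIC)
b=cv2.resize(W[0][:,160:560],(418,418))
cv2.imwrite('pics/stand.png',np.hstack([a,b])[...,::-1]); cv2.imwrite('pics/side_full.png',S[0][...,::-1]);cv2.imwrite('pics/w_full.png',W[0][...,::-1])
# dark blobs in side view on lane
g=S[0].max(2);m=(g<75).astype(np.uint8);n,l,s,c=cv2.connectedComponentsWithStats(m)
for i in range(1,n):
    if 60<s[i,4]<3000: print('side dark',s[i],c[i].round(1))
m=(W[0].max(2)<45).astype(np.uint8);n,l,s,c=cv2.connectedComponentsWithStats(m)
for i in range(1,n):
    if s[i,4]>150: print('wrist dark',s[i],c[i].round(1), onz(W,*c[i],.098).round(4))
E
```

```text
22.6 [ 0.54433594 -0.04983143  0.23428064] [-1.1  0.8 -1. ] [[-0.98, 0.198, 0.0], [0.198, 0.98, -0.0], [-0.0, -0.0, -1.0]]
side dark [  0   0  16  42 473] [ 7.5 15.9]
side dark [  70    0   67   36 1638] [104.3  14. ]
side dark [233  57  51  19 705] [255.6  65.8]
side dark [  3 186  40  23 141] [ 26.8 201.5]
side dark [ 83 198  24   6  87] [ 94.4 200.5]
side dark [300 200  12  12 122] [305.4 205.5]
side dark [329 220  12  13 130] [334.4 226.1]
side dark [354 241  14  13 145] [360.8 246.8]
side dark [ 71 247  17  17  95] [ 77.  253.9]
wrist dark [293 186  44  37 655] [313.4 200.8] [ 0.5554 -0.0561  0.098 ]
wrist dark [    0   234   640   166 41408] [314.1 356. ] [ 0.71   -0.0871  0.098 ]
wrist dark [  64  269   56   49 1996] [ 91.7 293. ] [ 0.6017 -0.2726  0.098 ]
```

The side view shows three identical cap blobs in an even row at (305,206), (334,226) and (361,247). The canister is standing, with its cap measured near (0.555,-0.056). Next I go over the handle and turn the jaws across the bar.

Request:
arm_command:
  plan: [10.6, 28.8, -2, 0, 10.6, 28.8, -2, 0, 10.6, 28.8, -2, 0, 10.6, 28.8, -2, 0, 10.6, 28.8, -2, 0, 10.6, 28.8, -2, 0, 10.6, 28.8, -2, 0, 10.6, 28.8, -2, 0, 10.6, 28.8, -2, 0, 10.6, 28.8, -2, 0, 0, 0, 0, 0.134, 0, 0, 0, 0.134, 0, 0, 0, 0.134, 0, 0, 0, 0.134, 0, 0, 0, 0.134, 0, 0, 0, 0.134, 0, 0, 0, 0.134, 0, 0, 0, 0.134, 0, 0, 0, 0.134, 0, 0, 0, 0]

```text
time_s: 24.7
eef_pos: [0.4966, 0.2531, 0.2526]
eef_rot: [-0.001, 0.647, 0.763, -0.001]
wrist_force: [-0.4, 0.1, 0.5]
opening: 1.001
```

```bash
python3 - <<'E'
from h import *
import pickle
o=ctrl.get_obs();print(o['time_s'],o['eef_pos'],o['q'].round(2),rot(o['eef_rot']).round(3).tolist())
W=cam('wrist');S=cam('side');T=cam('top')
pickle.dump((W[:4],o),open('wh.pkl','wb'))
cv2.imwrite('pics/wh.png',W[0][...,::-1])
n=np.array([.9877,.1566]);d=np.array([.1566,-.9877])
for p in((305.4,205.5),(334.4,226.1),(360.8,246.8)):
    q=onz(S,*p,.095)[:2]; print('cap side',q.round(4),'normal off',q@n-.5459,'along',q@d)
# lanes in top view now clear?
g=T[0].max(2);m=(g[185:240,295:405]<60).astype(np.uint8);k,l,s,c=cv2.connectedComponentsWithStats(m)
for i in range(1,k):
    if s[i,4]>20: u=c[i]+[295,185]; q=onz(T,*u,.098)[:2]; print('top',s[i],u.round(1),q.round(4),q@n-.5459,q@d)
E
```

```text
24.7 [0.49664355 0.25312934 0.25255738] [ 0.26  0.13  1.63 -0.    1.39  0.09] [[-0.164, 0.986, -0.003], [0.986, 0.164, -0.001], [-0.0, -0.003, -1.0]]
cap side [ 0.5611 -0.0633] normal off -0.001617424781811816 along 0.15035730972840416
cap side [ 0.5847 -0.1812] normal off 0.003230725114419908 along 0.270520227873476
cap side [ 0.6004 -0.287 ] normal off 0.002154288514216285 along 0.3774663661825618
top [ 85   3  15  14 143] [387.  194.5] [ 0.6064 -0.2819] 0.008903712049404544 0.37343988525142097
top [ 51   5  13  14 136] [351.9 196.7] [ 0.591  -0.1773] 0.01011534728277308 0.26763830278903933
top [11 10 13 14 93] [312.2 200.9] [ 0.5685 -0.0593] 0.00630872101394897 0.14760951380990528
```

View pics/wh.png

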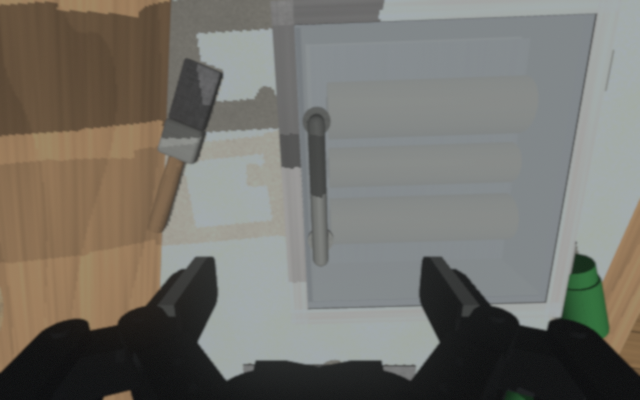

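Both views put the stood canister within about 2–6 mm of the lane line, as upright as its neighbours. The wrist view shows the bar from (316,112) to (321,265), with the lid's front edge at about column 300. I'll work out the handle position and check its height against the side view.

```bash
python3 - <<'E'
from h import *
W=cam('wrist');S=cam('side');o=ctrl.get_obs();M=rot(o['eef_rot']);g=W[0].max(2).astype(int)
for r in(140,160,180,210,225,250): print(r,g[r,306:336].tolist())
print('col320',g[240:275:2,320].tolist(),'col316',g[100:130:2,316].tolist())
a,b=onz(W,316,115,.153),onz(W,321,265,.153);print(a,b,np.linalg.norm(a-b),'proj side',proj(S,a),proj(S,b))
c=(a+b)/2;print('mid',c,'tool mm',(M.T@(c-o['eef_pos'])*1e3).round(1),'yaw',np.degrees(np.arctan2(*(a-b)[[1,0]])))
s=S[0][125:175,205:260].max(2).astype(int)
m=(s<95).astype(np.uint8);k,l,st_,cc=cv2.connectedComponentsWithStats(m)
for i in range(1,k):
    if st_[i,4]>8: print('side dark',st_[i]+[205,125,0,0,0],cc[i]+[205,125])
for z in(.14,.153,.166): 
  A,B=onz(W,316,115,z),onz(W,321,265,z);print(z,proj(S,A).round(1),proj(S,B).round(1))
E
```

```text
140 [127, 109, 83, 70, 69, 71, 70, 71, 72, 72, 74, 73, 72, 72, 70, 69, 68, 77, 100, 124, 137, 141, 141, 140, 140, 140, 140, 141, 140, 140]
160 [130, 121, 100, 79, 71, 71, 71, 72, 72, 73, 73, 74, 74, 73, 72, 71, 69, 71, 86, 112, 128, 132, 134, 137, 138, 139, 139, 139, 138, 139]
180 [131, 130, 116, 93, 76, 71, 72, 72, 72, 73, 74, 75, 75, 75, 74, 72, 70, 70, 78, 100, 123, 135, 135, 135, 135, 135, 136, 136, 136, 136]
210 [128, 130, 130, 120, 104, 101, 106, 111, 116, 119, 122, 127, 127, 126, 123, 118, 113, 105, 100, 102, 117, 131, 134, 133, 136, 137, 136, 137, 137, 137]
225 [127, 129, 132, 130, 118, 104, 104, 109, 114, 117, 120, 123, 126, 125, 124, 120, 116, 109, 102, 98, 107, 122, 130, 133, 135, 138, 138, 138, 138, 138]
250 [128, 128, 129, 132, 130, 117, 104, 105, 111, 115, 118, 120, 123, 125, 125, 122, 118, 113, 107, 101, 103, 119, 134, 141, 142, 143, 142, 141, 142, 142]
col320 [125, 125, 125, 125, 125, 125, 125, 125, 126, 125, 125, 124, 119, 132, 139, 140, 140, 140] col316 [143, 143, 143, 123, 98, 96, 91, 68, 68, 81, 87, 89, 91, 90, 92]
[0.48547223 0.31217478 0.153     ] [0.50822625 0.20102507 0.153     ] 0.11345485331202482 proj side [222.69472458 135.88666706] [245.34652052 151.47836953]
mid [0.49684924 0.25659993 0.153     ] tool mm [  3.3   0.2 101.1] yaw 101.56945954769542
side dark [223 138   7   8  27] [224.66666667 141.25925926]
side dark [210 147   4   8  12] [211.41666667 150.83333333]
0.14 [223.3 138.9] [247.1 155.4]
0.153 [222.7 135.9] [245.3 151.5]
0.166 [222.  132.8] [243.5 147.6]
```

Request:
arm_command:
  plan: [0, 0, 0, -0.03, 0, 0, 15, 0, 0, 0, 20, 0, 0, 0, 15, 0, 0, 0, 0, 0, 0, 0, 0, 0]

```text
time_s: 25.55
eef_pos: [0.4972, 0.2533, 0.2041]
eef_rot: [-0.0, 0.634, 0.773, -0.0]
wrist_force: [-0.5, -0.2, 0.7]
opening: 0.999
```

```bash
python3 - <<'E'
from h import *
import pickle
W0,o0=pickle.load(open('wh.pkl','rb'))
W=cam('wrist');o=ctrl.get_obs();M=rot(o['eef_rot']);g=cv2.GaussianBlur(W[0],(3,3),0).max(2).astype(int)
print(o['eef_pos'],M[:,0].round(3))
z=.153;b=onz(W0,320.5,265,z);a=onz(W0,316,115,z)
pb=proj(W,b);pa=proj(W,a);print('pred at .153',pb,pa,'at .143',proj(W,onz(W0,320.5,265,.143)),'at .163',proj(W,onz(W0,320.5,265,.163)))
u=int(pb[0]);
for du in(-6,0,6): print('col',u+du,g[int(pb[1])-24:int(pb[1])+26:2,u+du].tolist(),int(pb[1])-24)
for r in(int(pb[1])-15,int(pb[1])-60,int(pb[1])-120):
    if r>0: print('row',r,u-24,g[r,u-24:u+25].tolist())
E
```

```text
[0.49777171 0.2534939  0.20494734] [-0.195  0.981  0.   ]
pred at .153 [316.98030609 300.66803998] [317.25846529 119.60438914] at .143 [316.87235389 298.96461488] at .163 [317.0996782  302.55166476]
col 310 [107, 107, 107, 107, 107, 107, 107, 107, 106, 107, 108, 114, 128, 139, 142, 142, 142, 142, 142, 142, 142, 142, 142, 142, 142] 276
col 316 [125, 125, 125, 125, 125, 125, 125, 125, 124, 125, 124, 125, 124, 123, 136, 142, 142, 142, 142, 142, 142, 142, 142, 142, 142] 276
col 322 [116, 115, 116, 115, 115, 116, 115, 115, 115, 115, 115, 115, 118, 131, 141, 142, 142, 142, 142, 142, 141, 142, 142, 142, 142] 276
row 285 292 [149, 150, 151, 150, 149, 145, 140, 136, 133, 131, 130, 131, 133, 134, 131, 121, 108, 104, 107, 112, 116, 118, 120, 122, 125, 126, 127, 126, 124, 120, 116, 110, 104, 101, 106, 120, 134, 141, 143, 143, 143, 143, 144, 144, 143, 143, 143, 143, 143]
row 240 292 [154, 155, 154, 153, 148, 142, 137, 133, 131, 130, 130, 131, 133, 134, 128, 115, 105, 104, 108, 113, 117, 119, 121, 124, 126, 128, 128, 127, 124, 120, 116, 110, 104, 100, 100, 110, 123, 132, 137, 140, 141, 141, 141, 141, 141, 141, 141, 141, 141]
row 180 292 [87, 87, 88, 92, 102, 116, 125, 129, 129, 129, 130, 133, 134, 129, 113, 92, 77, 72, 72, 72, 73, 73, 73, 74, 74, 75, 75, 75, 74, 74, 73, 71, 70, 71, 77, 92, 111, 126, 134, 139, 140, 141, 141, 141, 141, 141, 141, 141, 141]
```

Two-height tracking of the bar's end is consistent with z≈0.15–0.16, and the bar is centred (column 317) and aligned. I'll descend and grip.

Request:
arm_command:
  plan: [0, 0, 15, 0, 0, 0, 20, 0, 0, 0, 15, 0, 0, 0, 10, 0, 0, 0, 8, 0, 0, 0, 2, 0, 0, 0, 0, 0, 0, 0, 0, 0]

```text
time_s: 26.4
eef_pos: [0.498, 0.2536, 0.1352]
eef_rot: [0.0, 0.635, 0.773, 0.0]
wrist_force: [-0.0, 0.5, 0.1]
opening: 1.002
```

Request:
arm_command:
  plan: [0, 0, 0, 0, 0, 0, 0, 0, 0, 0, 0, 0, 0, 0, 0, 0, 0, 0, 0, 0, 0, 0, 0, 0, 0, 0, 0, 0, 0, 0, 0, 0, 0, 0, 0, 0, 0, 0, 0, 0]
  grip: 0

```text
time_s: 27.4
eef_pos: [0.4964, 0.2532, 0.1347]
eef_rot: [-0.001, 0.634, 0.773, -0.001]
wrist_force: [-4.9, -1.3, 5.0]
opening: 0.119
```

```bash
python3 - <<'E'
from h import *
o=ctrl.get_obs();print(o['time_s'],o['eef_pos'],o['wrist_force'],o['torque'],o['opening'])
S=cam('side');W=cam('wrist')
np.savez('lid0.npz',s=S[0],w=W[0])
E
```

```text
27.4 [0.49643437 0.25318469 0.13470953] [-4.93097651 -1.33370741  5.01720679] [-0.28386897  0.81113014 -0.03359265] 0.11856162030476838
```

The bar is gripped (opening 0.119). I'll pull up gently while following the arc, and watch the force.

Request:
arm_command:
  plan: [0, 0, -0.5, 0, 0, 0, -0.5, 0, 0, 0.2, -0.5, 0, 0, 0.2, -0.5, 0, 0, 0.2, -0.5, 0, 0, 0.2, -0.5, 0, 0, 0, 0, 0]

```text
time_s: 28.2
eef_pos: [0.4967, 0.2532, 0.1361]
eef_rot: [-0.001, 0.635, 0.773, -0.002]
wrist_force: [-5.8, -1.4, -5.5]
opening: 0.118
```

Request:
arm_command:
  plan: [0, 0.1, -0.5, 0, 0, 0.1, -0.5, 0, 0, 0.1, -0.5, 0, 0, 0.1, -0.5, 0, 0, 0, 0, 0]

```text
time_s: 28.7
eef_pos: [0.4972, 0.2533, 0.1382]
eef_rot: [-0.001, 0.635, 0.773, -0.002]
wrist_force: [-5.9, -1.6, -11.7]
opening: 0.121
```

Request:
arm_command:
  plan: [0, 0.1, -0.5, 0, 0, 0.1, -0.5, 0, 0, 0.1, -0.5, 0, 0, 0.1, -0.5, 0, 0, 0, 0, 0]

```text
time_s: 29.2
eef_pos: [0.4977, 0.2533, 0.1405]
eef_rot: [-0.001, 0.634, 0.773, -0.001]
wrist_force: [-6.0, -1.0, -9.6]
opening: 0.119
```

The seal broke at about 12–16 N and the pull is easing, so it's under control. I'll continue up slowly.

Request:
arm_command:
  plan: [0, 0.3, -0.8, 0, 0, 0.3, -0.8, 0, 0, 0.3, -0.8, 0, 0, 0.3, -0.8, 0, 0, 0.3, -0.8, 0, 0, 0.3, -0.8, 0, 0, 0.3, -0.8, 0, 0, 0.3, -0.8, 0, 0, 0.3, -0.8, 0, 0, 0.3, -0.8, 0, 0, 0, 0, 0]

```text
time_s: 30.3
eef_pos: [0.4999, 0.2538, 0.1491]
eef_rot: [-0.001, 0.634, 0.773, -0.002]
wrist_force: [-11.1, -3.6, -4.2]
opening: 0.118
```

Request:
arm_command:
  plan: [0, 0.3, -0.8, 0, 0, 0.3, -0.8, 0, 0, 0.3, -0.8, 0, 0, 0.3, -0.8, 0, 0, 0.3, -0.8, 0, 0, 0.3, -0.8, 0, 0, 0.3, -0.8, 0, 0, 0.3, -0.8, 0, 0, 0.3, -0.8, 0, 0, 0.3, -0.8, 0, 0, 0, 0, 0]

```text
time_s: 31.4
eef_pos: [0.5024, 0.2543, 0.1574]
eef_rot: [-0.002, 0.634, 0.773, -0.003]
wrist_force: [-15.2, -4.7, 0.2]
opening: 0.118
```

```bash
python3 - <<'E'
from h import *
o=ctrl.get_obs();print(o['time_s'],o['eef_pos'],o['wrist_force'],o['torque'],o['opening'])
S=cam('side');W=cam('wrist');z=np.load('lid0.npz')
# lid front edge in side view: chamber front face column profiles before/after
for n,im in(('before',z['s']),('after',S[0])):
    g=cv2.GaussianBlur(im,(3,3),0).max(2).astype(int)
    for u in(212,220,250,256): print(n,u,g[130:200:2,u].tolist())
E
```

```text
31.4 [0.50235442 0.25426404 0.15735663] [-15.22514883  -4.74232034   0.17944369] [-0.66859234  2.409449    0.01588971] 0.11787711534699111
before 212 [229, 208, 153, 152, 187, 173, 148, 131, 109, 98, 96, 96, 97, 97, 98, 100, 105, 116, 138, 200, 232, 234, 234, 234, 234, 216, 174, 156, 145, 138, 191, 226, 233, 234, 234]
before 220 [62, 57, 58, 50, 47, 86, 167, 181, 159, 133, 110, 101, 98, 97, 97, 97, 97, 97, 98, 105, 117, 149, 202, 185, 154, 134, 128, 169, 223, 233, 234, 235, 235, 235, 234]
before 250 [196, 194, 195, 196, 197, 197, 196, 194, 193, 192, 194, 196, 197, 196, 195, 194, 195, 197, 203, 221, 226, 188, 122, 102, 102, 101, 102, 102, 102, 103, 108, 131, 187, 224, 234]
before 256 [195, 196, 197, 197, 196, 195, 193, 192, 194, 197, 197, 197, 195, 194, 194, 196, 198, 197, 197, 200, 217, 228, 205, 138, 107, 104, 105, 105, 104, 104, 105, 107, 112, 165, 220]
after 212 [152, 202, 209, 158, 134, 111, 79, 66, 89, 96, 96, 96, 96, 97, 98, 99, 106, 134, 201, 231, 234, 234, 234, 234, 230, 195, 161, 155, 146, 163, 214, 228, 232, 234, 232]
after 220 [47, 51, 113, 180, 181, 160, 133, 106, 96, 73, 68, 90, 97, 97, 97, 97, 97, 97, 97, 107, 155, 210, 197, 163, 155, 139, 139, 200, 228, 234, 234, 234, 234, 234, 235]
after 250 [196, 193, 195, 196, 196, 196, 196, 194, 193, 192, 194, 196, 197, 196, 196, 197, 214, 225, 199, 127, 76, 79, 98, 101, 101, 101, 101, 101, 102, 103, 108, 144, 208, 229, 234]
after 256 [195, 196, 197, 196, 195, 194, 193, 192, 194, 196, 197, 196, 195, 193, 194, 196, 198, 213, 226, 204, 135, 85, 61, 85, 106, 109, 107, 105, 104, 104, 104, 107, 122, 185, 222]
```

Request:
arm_command:
  plan: [0, -0.2, -0.8, 0, 0, -0.2, -0.8, 0, 0, 0, -0.8, 0, 0, 0, -0.8, 0, 0, 0, 0, 0, 0, 0, 0, 0, 0, 0, 0, 0]

```text
time_s: 32.2
eef_pos: [0.5036, 0.2545, 0.1611]
eef_rot: [-0.001, 0.634, 0.773, -0.001]
wrist_force: [-9.2, -3.0, -1.2]
opening: 0.118
```

```bash
python3 - <<'E'
from h import *
o=ctrl.get_obs();print(o['time_s'],o['eef_pos'],o['wrist_force'],o['torque'],o['opening'])
S=cam('side');z=np.load('lid0.npz')
# lower edge of the lid's front rim (bright -> dark) per column, before/after
def edge(im,u):
    g=cv2.GaussianBlur(im,(3,3),0).max(2).astype(float)[150:195,u]; k=int(np.argmin(np.diff(g)[:40])); return 150+k
ty=np.array([.981,.195]);ax=np.array([-.195,.981])
b=np.array([.4967,.2514])-ty*.030   # front edge middle
for u in(246,250,254,258):
    e0,e1=edge(z['s'],u),edge(S[0],u)
    print(u,e0,e1)
for s in(-.125,-.1):
    p=np.r_[b+ax*s,.105]; print('front edge pt',s,proj(S,p).round(1),[proj(S,p+[0.007,0.001,h]).round(1).tolist() for h in(.02,.03,.04)])
n=np.array([.9877,.1566]);g=S[0].max(2);m=(g[190:260,290:375]<75).astype(np.uint8);k,l,s,c=cv2.connectedComponentsWithStats(m)
for i in range(1,k):
    if s[i,4]>60: print('cap',s[i,2:],(c[i]+[290,190]).round(1))
E
```

```text
32.2 [0.50357642 0.25447205 0.16107154] [-9.2237257  -2.95830522 -1.18368315] [-0.46797443  1.62106538  0.03820307] 0.1183801753320473
246 169 163
250 172 166
254 175 168
258 173 166
front edge pt -0.125 [254.8 177.8] [[255.9, 172.4], [255.6, 170.2], [255.3, 168.0]]
front edge pt -0.1 [249.6 174. ] [[250.7, 168.6], [250.4, 166.4], [250.1, 164.2]]
cap [ 12  12 119] [305.5 205.4]
cap [ 13  13 138] [334.6 226.1]
cap [ 14  14 154] [360.8 246.6]
```

```bash
python3 - <<'E'
from h import *
S=cam('side');z=np.load('lid0.npz')
A=z['s'].max(2).astype(float);B=S[0].max(2).astype(float)
def peak(G,u):
    c=G[158:186,u]; k=int(np.argmax(c)); k=min(max(k,2),25); w=np.clip(c[k-2:k+3]-198,0,None); return 158+(w@np.arange(k-2,k+3))/w.sum()
d=[(peak(A,u)-peak(B,u)) for u in range(246,262)];print(np.round(d,1),np.median(d))
ty=np.array([.981,.195]);ax=np.array([-.195,.981]);hinge=np.array([.4967,.2514])+ty*.220
# rim top front edge point at theta: column-fixed row shift along the slanted edge
for th in(.08,.1,.12,.14):
    def pt(s,t): 
        x,zz=-.25,.01; X=x*np.cos(t)+zz*np.sin(t); Z=-x*np.sin(t)+zz*np.cos(t); return proj(S,np.r_[hinge+ty*X+ax*s,.105+Z])
    def row(t,u): a,b=pt(-.135,t),pt(-.05,t); return a[1]+(u-a[0])*(b[1]-a[1])/(b[0]-a[0])
    print(th,[round(row(0,u)-row(th,u),2) for u in(246,254,261)])
E
```

```text
[6.8 6.7 6.7 6.7 6.7 6.6 6.8 6.8 7.2 7.2 6.9 6.8 6.5 6.2 6.4 6.1] 6.736497400550604
0.08 [np.float64(4.4), np.float64(4.45), np.float64(4.49)]
0.1 [np.float64(5.59), np.float64(5.65), np.float64(5.71)]
0.12 [np.float64(6.82), np.float64(6.89), np.float64(6.95)]
0.14 [np.float64(8.07), np.float64(8.16), np.float64(8.24)]
```

The camera gives θ≈0.118 rad (about 29.5 mm open) and the TCP rise gives 0.121 rad. They agree, so I'm handing in while holding.

```bash
python3 -c "
from h import *
o=ctrl.get_obs();print(o['time_s'],o['eef_pos'],o['wrist_force'],abs(o['dq']).max());print(ctrl.hand_in())"
```

```text
32.3 [0.50357815 0.2544966  0.16106407] [-8.31358995 -3.36852769 -1.81119491] 0.001925318238449805
the job is handed in; nothing more can be done
None
```

The fallen canister is standing in its lane, and the lid is held about 3 cm open by its handle. I handed the job in at 32.3 s, still holding it.

- **Canister:** It would not pivot in a firm grip, and on the first try with a loosened grip it slipped and dropped about 2.5 cm onto the board. I took it again by the cap with a just-loose grip and walked it up along an arc. It went slightly past upright and jammed, with the wrist force peaking at about 35 N, before I backed off and released it.
- **Canister check:** In the last side view its cap is level with its neighbours' in an even row. It stands about 2 to 6 mm from the lane's centre line, depending on the view, and about 120 mm from the nearest canister, centre to centre.
- **Lid:** The seal gave way at about 12 N, or about 16 N counting the 5 N the grip was already pushing, and I then raised the lid slowly. The wrist's rise gives 0.121 rad and the side camera about 0.118 rad, so the front edge is about 30 mm open and steady.
- **What did not fit:** About 9 N of sideways force was left on the handle. The lifting force read only about 1 to 2 N, below the 6 to 8 N expected after the seal breaks, so I judged the opening by the positions. The two-view check of the handle's height was coarse, about ±1 cm.
- **Other items:** I saw no change in the other canisters. I planned no contact with the weight or the brush, but did not check them again at the end.

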